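# Lay the filter-coffee tray

## Task

Get the coffee tray ready. Put the coffee filter together on its collecting cup - perforated chamber seated on the cup, the press standing in the chamber, lid fully down on top - stand the tumbler in its davara (the wide shallow bowl), and set the white-lidded sugar jar in the middle of the tray, between the filter and the davara. Leave the collecting cup and the davara standing where they are.

Things in the scene. Friction and masses are not known exactly. Their poses are not given: they have to be found in the camera images.
- tray: Wooden serving tray, fixed, 150 mm (its x, front to back) by 340 mm (its y, the long way), brass handle at each end. Origin: centre of its underside. Its floor is 9 mm above that; the rim, 8 mm wide along the edges, is 20 mm high. Collecting cup and davara stand near its two ends, about 100 mm from the middle; which is at which end varies.
- filter_cup: Collecting cup of the filter: plain straight open steel cup standing on the tray, loose, outside diameter 66 mm, bore 60 mm, 62 mm high. Origin: centre of its underside, z up its axis.
- filter_chamber: Upper chamber of the filter: straight open steel cylinder, small black holes in its floor. Outside 66 mm, bore 60 mm, 68 mm high. Its lowest 14 mm is a tapered foot (42 to 56 mm across) that enters the cup's mouth until the 66 mm shoulder rests on the cup's rim: origin 48 mm above the cup's. Inner floor 18 mm above the origin. Origin: centre of its underside, z up. 0.13 kg.
- filter_press: Press of the filter: steel disc, 52 mm diameter, with an upright 6 mm stem in its centre and a round knob on top, 14 mm diameter, 54 to 66 mm above the underside. Stands on its disc, and so on the chamber's inner floor, where its knob rises 16 mm above the chamber's rim. Origin: centre of its underside, z up its stem. 0.07 kg.
- filter_lid: Lid of the filter: domed hollow steel cap, 77 mm across, with a black knob (16 mm diameter, 38 to 54 mm above the underside; dome top at 34 mm). Its skirt (inside 72 mm, 9 mm deep) goes over the outside of the chamber's rim; fully down, its origin is 59 mm above the chamber's. Origin: centre of the skirt's lower edge, z up. 0.07 kg.
- coffee_tumbler: Small flared steel tumbler with a plain floor, 72 mm high, outside diameter 41 mm at the foot, 57 mm at the lip (60 mm over the rolled edge), 51 mm at half height. Origin: centre of its underside, z up its axis. About 0.09 kg.
- davara: Davara: wide shallow steel bowl standing on the tray, loose, 92 mm across at the mouth (97 mm over the rolled lip), 30 mm high, flat inside floor about 70 mm across and 3 mm above the origin. Origin: centre of its underside, z up its axis.
- sugar_jar: Small glass jar with a white ribbed lid (screwed on, it stays on) and beige sugar in it, 61 mm diameter, 85 mm high, 0.22 kg. Origin: centre of its underside, z up its axis.
Not all that is in view belongs to the job. What is shaped like the davara but green is not meant.

How it is judged:
By the outcome, as a careful person would: the job done as asked, in the order asked, and still so for the second after the job is handed in, with the robot touching nothing.
It also fails if it takes over 128 s, if anything falls off the work surface, if the arm or the gripper's body presses on something with over 40 N, if the wrist force passes 120 N, or if a joint passes its speed limit or range.

## Robot

A 6-joint arm with a two-finger parallel gripper is mounted at the origin on a cart in front of the work surface, level with it; the furniture and walls round the work are solid. World frame = base frame: x ahead of the robot, y to its left, z up, the work surface at z = 0. Lengths are in mm, angles in rad, forces in N, time in s.
With the tool pointing down it reaches from about 275 to 750 mm from the base axis. Payload 10.2 kg.
Tool frame: the origin (TCP) lies between the finger pads; the fingertips stand 22 mm ahead of it and the grasp point (between the pads) lies 3 mm ahead of it (ctrl.nose_length is the distance from the TCP to the fingertips, in mm); y points along the fingers, z is the direction in which the jaws open and shut, and the axes are right-handed (so a half turn about y gives the same grasp; the last joint's range is limited). The gripper opens to 85 mm and grips with 20 to 120 N. Pads are 22 mm wide; open, the fingers measure 114 mm over their backs; the gripper's body (76 mm by 85 mm) begins 54 mm behind the grasp point. The pads swing forward as they close: fully open they stand 13 mm farther back than shut.
Start: joints at [-1.387, 0.313, 1.498, -0, 1.331, -0.223], TCP at [207.716, -482.167, 253.294] pointing down, gripper open.
Joint ranges: [-2.94, 2.94], [-0.97, 2.17], [0.19, 2.56], [-1.23, 4.37], [0.02, 3.11], [-2.88, 2.88]. Speed limits (rad/s): [2.39, 2.39, 3.01, 3.14, 3.14, 3.14].

## Interface

Orientations are given as a unit quaternion [w, x, y, z].
In Python, from rig import ctrl, eyes, models gives the robot as it stands.
- The arm moves only by the shell command python3 -m crank 'ROWS' [FORCE]. ROWS is JSON, a list of rows, each an object with "dp": the shift along the tool's x, y, z in mm, a list of three; "roll": the turn about the tool's y in rad; "gripper": the closure in counts, from 0 (fully open) to 255 (shut). A call has 1 to 10 rows; each row is the pose to reach, as a shift and turn from the pose commanded when the call began, along the tool's axes at that moment; what a row does not reach only later rows make up. A row lasts 1/12 s, in which the tool goes at most 41.7 mm and 7.16 degrees, less where a joint would pass 70% of its speed; a pose out of reach is approached as far as the arm can. A call with a gripper value outside its range is refused whole. The fingers move at their own pace and stop on an object; FORCE is the grip in N (left out, the last holds). Time passes only in rows, so rows that repeat a pose let the fingers close. It gives the time, the measured TCP pose, the force and the opening at its end, in the units of the state.
- ctrl.sense(): the state, without advancing time (a new reading comes with each control period).
- eyes.capture(name): name is "side" or "top" or "wrist"; returns a dict with "color" (400x640x3 uint8, red, green, blue), "fx", "fy", "cx", "cy" (pixels), "R" (3x3) and "t" (3): a world point X has camera coordinates R X + t. Camera axes: x right, y down, z forward; pixel columns grow to the right and rows downward; lengths in mm; the calibration is good to about 2 mm. A picture is of the moment at which its call begins. There is no depth.
- ctrl.finish_job(): hands the job in, once; it reports no verdict.
Trained networks look in a picture, given as the dict that the camera call returned (one of the last four; its "shot" number tells which), for a name from the list of things; names that differ only in an ending like _2 or _b are one class to them, and where a whole thing is asked for, a point or a joint stands for the part that bears it (a point fixed in the world has none). Each returns a list of dicts, best first, with "confidence" (0 to 1); they miss things now and then, are a little off and sometimes report something else, mostly with a low value. They report only what shows in the picture. A call takes as long as a camera call. They do not tell look-alikes from the thing itself.
- models.spot_in(picture, label): "extent" ([centre column, centre row, width, height] in pixels, round what is visible of it).
- models.spot_point(picture, label): "centre" ([column, row] in pixels: a listed point, or the origin of a listed thing).
The state is a dict: "time_s": time; "joints": joint angles; "dq": joint speeds; "tau": joint torques, N m; "eef_pos": TCP position; "ee_rot": TCP orientation; "force": force on the tool from outside, world axes, zero at the start; "wrist_torque": the same for the moment, N m; "grip_width": opening from 0.0 (shut) to 1.0 (fully open).
Only numpy, scipy, OpenCV 4.12 (cv2) and the standard library are available. Lean on these libraries where they do the work, as an engineer would, in place of code of your own. Each camera call takes 0.05 s, during which the arm holds its last target. There are 200 camera calls.

## Working session

There is one attempt and no reset: what is moved stays moved. The work goes in short steps, Python scripts to look and compute and a shell command to move; the robot and the scene stay as the last step left them, time stands still between calls to the robot, and variables do not carry over. Pictures are saved under pics/ and viewed, about 12 in all and at most 16, crops included, and the job is handed in when it is done.

```bash
ls; mkdir -p pics; python3 - <<'E'
from rig import ctrl, eyes, models
import cv2
print(ctrl.sense(), ctrl.nose_length)
names="tray filter_cup filter_chamber filter_press filter_lid coffee_tumbler davara sugar_jar".split()
for c in ("side","top"):
    p=eyes.capture(c); cv2.imwrite(f"pics/{c}0.png",p["color"][:,:,::-1])
    print(c,p["fx"],p["cx"],p["cy"],p["R"],p["t"])
    for n in names:
        print(n,[([round(v) for v in d["centre"]],round(d["confidence"],2)) for d in models.spot_point(p,n)[:3]],[([round(v) for v in d["extent"]],round(d["confidence"],2)) for d in models.spot_in(p,n)[:3]])
E
```

```text
pics
{'time_s': 0.0, 'joints': array([-1.38737884e+00,  3.13479105e-01,  1.49847459e+00, -7.40085685e-06,
        1.33101387e+00, -2.23400875e-01]), 'dq': array([-1.46087407e-03, -2.64883615e-03,  1.51941095e-05,  3.92607688e-04,
       -8.93387217e-04,  1.96943279e-03]), 'tau': array([ 1.04930044e-03, -4.12264717e+01, -2.59744245e+01, -1.05793977e-04,
        4.10244218e-03,  2.85900668e-06]), 'eef_pos': array([ 207.67798072, -481.91080199,  252.70605112]), 'ee_rot': array([ 0.14284996, -0.14283561,  0.69301454, -0.69204242]), 'force': array([ 0.52141068, -0.06747551,  0.22962456]), 'wrist_torque': array([0.01707703, 0.01671009, 0.03286588]), 'grip_width': 1.0052149240676174} 22.0
side 507.0612280574546 315.4617497098707 201.37239507501724 [[-0.9480944  -0.31794933  0.00502364]
 [-0.23080136  0.67718835 -0.69867494]
 [ 0.21874127 -0.66356926 -0.71542162]] [ 437.61019043  195.11162232 1655.42685095]
tray [([333, 207], 0.67)] [([331, 206, 69, 80], 0.72), ([303, 264, 15, 24], 0.56)]
filter_cup [([324, 224], 0.59)] [([328, 218, 17, 25], 0.71)]
filter_chamber [([281, 322], 0.81), ([342, 
[... 491 characters left out ...]
97744821  0.01120568]
 [-0.88786726 -0.19632169 -0.4161124 ]
 [ 0.40892823  0.0777997  -0.90924414]] [-186.44578281  418.39140678 2067.79774971]
tray [([318, 215], 0.81), ([232, 194], 0.73)] [([342, 206, 35, 16], 0.66), ([344, 207, 14, 5], 0.52)]
filter_cup [] []
filter_chamber [([212, 191], 0.79)] [([209, 190, 20, 21], 0.72)]
filter_press [([254, 198], 0.42)] [([257, 198, 9, 13], 0.48)]
filter_lid [([226, 175], 0.72), ([231, 197], 0.63)] [([232, 194, 18, 20], 0.58)]
coffee_tumbler [([225, 173], 0.75)] [([224, 169, 18, 19], 0.73)]
davara [([447, 235], 0.77), ([342, 220], 0.42)] [([450, 231, 21, 23], 0.74), ([345, 209, 16, 5], 0.57)]
sugar_jar [([200, 174], 0.75)] [([199, 168, 15, 19], 0.75)]
```

```bash
python3 - <<'E'
import cv2
a=cv2.imread("pics/side0.png")[80:360,210:410]; b=cv2.imread("pics/top0.png")[120:280,170:490]
cv2.imwrite("pics/s1.png",cv2.resize(a,None,fx=2.1,fy=2.1,interpolation=cv2.INTER_CUBIC)); cv2.imwrite("pics/t1.png",cv2.resize(b,None,fx=2.5,fy=2.5,interpolation=cv2.INTER_CUBIC))
E
```

```text
(no output)
```

View pics/s1.png

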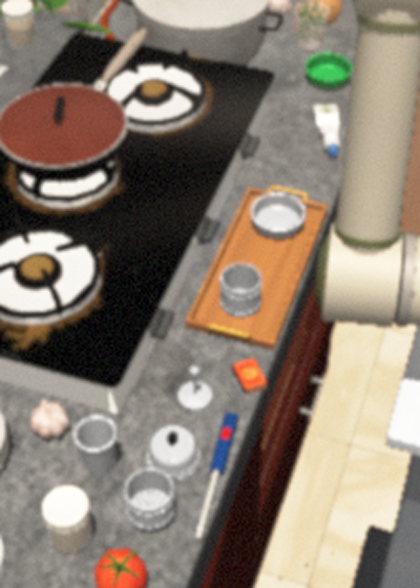

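View pics/t1.png

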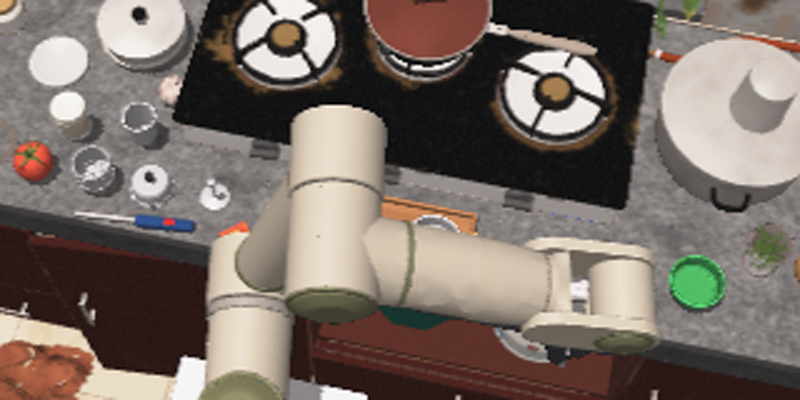

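```bash
cat > h.py <<'E'
import numpy as np
from rig import ctrl, eyes, models
import cv2
from scipy.spatial.transform import Rotation as Ro
def plane(p,uv,z):
    R=np.array(p["R"]);t=np.array(p["t"])
    d=R.T@np.array([(uv[0]-p["cx"])/p["fx"],(uv[1]-p["cy"])/p["fy"],1]); c=-R.T@t
    return (c+d*(z-c[2])/d[2])[:2]
def proj(p,X):
    q=np.array(p["R"])@np.array(X,float)+np.array(p["t"])
    return np.array([p["cx"]+p["fx"]*q[0]/q[2],p["cy"]+p["fy"]*q[1]/q[2]])
def tool():
    s=ctrl.sense(); w,x,y,z=s["ee_rot"]; return np.array(s["eef_pos"]),Ro.from_quat([x,y,z,w]).as_matrix(),s
def save(p,name,box=None,f=1):
    im=p["color"][:,:,::-1]
    if box: im=im[box[1]:box[3],box[0]:box[2]]
    cv2.imwrite(f"pics/{name}.png",cv2.resize(im,None,fx=f,fy=f,interpolation=cv2.INTER_CUBIC))
E
python3 - <<'E'
from h import *
np.set_printoptions(precision=3,suppress=True)
z=dict(filter_cup=9,davara=9)
for c in ("side","top"):
    p=eyes.capture(c); print(c,'cam',-np.array(p["R"]).T@p["t"])
    for n in "tray filter_cup filter_chamber filter_press filter_lid coffee_tumbler davara sugar_jar".split():
        for d in models.spot_point(p,n)[:2]: print(n,d["confidence"],np.array(d["centre"]),plane(p,d["centre"],z.get(n,0)))
P,R,s=tool(); print(P,R)
p=eyes.capture("wrist"); print(p["fx"],p["R"],p["t"],"camera in tool",R.T@(-np.array(p["R"]).T@p["t"]-P), "axes", R.T@np.array(p["R"]).T)
E
```

```text
side cam [  97.818 1105.501 1318.449]
tray 0.66 [330.7 208. ] [ 438.59  -103.509]
tray 0.61 [244.9 335.6] [521.531 461.603]
filter_cup 0.61 [323.2 226.1] [435.075  -4.723]
filter_chamber 0.82 [278.8 323. ] [443.975 391.862]
filter_chamber 0.73 [245.8 334.6] [520.385 457.827]
filter_press 0.68 [303.1 264.3] [448.218 165.822]
filter_lid 0.84 [292.3 296.8] [438.056 293.706]
coffee_tumbler 0.91 [259.  301.1] [528.733 340.787]
davara 0.92 [340.6 186.3] [ 434.604 -213.485]
davara 0.88 [364.6 117.7] [ 458.019 -654.849]
sugar_jar 0.85 [241.8 333.6] [532.659 458.583]
sugar_jar 0.5 [290.4 294.6] [446.383 288.08 ]
top cam [-434.788 -260.976 2056.32 ]
tray 0.82 [318.1 212.9] [ 432.365 -101.465]
filter_chamber 0.73 [210.5 189.4] [440.385 393.478]
filter_chamber 0.42 [320.5 212.4] [ 436.983 -111.277]
filter_press 0.44 [254.8 198.7] [438.823 187.962]
filter_lid 0.58 [234.2 194.6] [438.479 282.847]
coffee_tumbler 0.56 [224.5 171.2] [542.487 358.606]
davara 0.64 [446.6 236.4] [ 440.259 -665.248]
davara 0.52 [341.5 220.1] [ 417.202 -208.831]
sugar_jar 0.48 [203.5 170.9] [523.282 452.255]
[ 207.727 -482.171  253.304] [[-0.918  0.     0.396]
 [-0.396 -0.    -0.918]
 [ 0.    -1.     0.   ]]
338.67248301758923 [[ 0.395 -0.919 -0.   ]
 [-0.884 -0.38   0.273]
 [-0.251 -0.108 -0.962]] [-525.039  -35.966  377.15 ] camera in tool [ -67.88  -119.198    0.195] axes [[ 0.001  0.962  0.273]
 [ 0.    -0.273  0.962]
 [ 1.    -0.001 -0.001]]
```

The side picture shows the cup at about (324,218) and the davara at (342,182) on the tray. Press (303,265), lid (292,295), chamber (281,317), tumbler (257,291) and jar (243,328) are in a row to the left. The green look-alike is at (365,113). In the top picture the arm hides the tray. I'll move over the tray with the jaws along world x.

```bash
python3 -m crank '[{"dp":[-37,0,-28],"roll":-0.116,"gripper":0},{"dp":[-74,0,-56],"roll":-0.233,"gripper":0},{"dp":[-111,0,-83],"roll":-0.349,"gripper":0},{"dp":[-148,0,-111],"roll":-0.466,"gripper":0},{"dp":[-185,0,-139],"roll":-0.582,"gripper":0},{"dp":[-221,0,-167],"roll":-0.698,"gripper":0},{"dp":[-258,0,-195],"roll":-0.815,"gripper":0},{"dp":[-295,0,-222],"roll":-0.931,"gripper":0},{"dp":[-332,0,-250],"roll":-1.048,"gripper":0},{"dp":[-369,0,-278],"roll":-1.164,"gripper":0}]'; python3 - <<'E'
from h import *
np.set_printoptions(precision=3,suppress=True)
P,R,s=tool(); print(P,R,s["joints"])
p=eyes.capture("wrist"); save(p,"w1")
for n,z in dict(filter_cup=9,davara=9,tray=0,filter_press=0).items():
  for d in models.spot_point(p,n)[:2]: print(n,d["confidence"],np.array(d["centre"]),plane(p,d["centre"],z))
  for d in models.spot_in(p,n)[:2]: print(n,d["confidence"],np.array(d["extent"]))
E
```

```text
time_s: 3.48
eef_pos: [414.7, -118.3, 253.6]
ee_rot: [0.501, -0.501, 0.498, -0.499]
force: [0.7, -1.0, -1.0]
grip_width: 0.996
[ 414.733 -118.256  253.587] [[ 0.006  0.001  1.   ]
 [-1.    -0.     0.006]
 [ 0.    -1.     0.001]] [-0.551  0.103  1.757 -0.     1.28  -0.556]
filter_cup 0.86 [347.3  64.1] [431.886 -12.872]
filter_cup 0.64 [350.8  57.4  78.8  88. ]
davara 0.94 [341.8 248.5] [ 429.443 -213.752]
davara 0.97 [342.5 255.2  85.4  81.7]
tray 0.84 [341.2 159.5] [ 427.546 -110.771]
tray 0.8 [343.9 157.5 158.5 314.4]
```

View pics/w1.png

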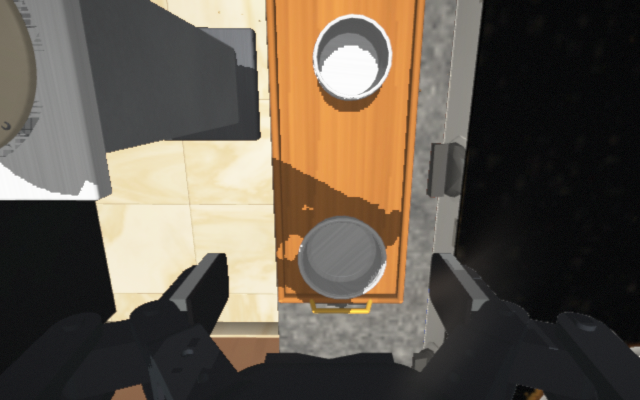

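The wrist view has the cup mouth centred near (352,56), the davara mouth near (342,257) and the tray between them. Next I go over the loose parts.

```bash
python3 -m crank '[{"dp":[-40,0,2]},{"dp":[-80,0,4]},{"dp":[-120,0,6]},{"dp":[-160,0,8]},{"dp":[-200,0,10]},{"dp":[-240,0,12]},{"dp":[-280,0,14]},{"dp":[-320,0,16]},{"dp":[-360,0,18]},{"dp":[-400,0,20]}]'; python3 -m crank '[{"dp":[-40,0,2]},{"dp":[-80,0,4]},{"dp":[-100,0,5]},{"dp":[-100,0,5]},{"dp":[-100,0,5]}]';  python3 - <<'E'
from h import *
np.set_printoptions(precision=3,suppress=True)
P,R,s=tool(); print(P,R,s["joints"])
p=eyes.capture("wrist"); save(p,"w2")
for n in "filter_press filter_lid filter_chamber coffee_tumbler sugar_jar".split():
  for d in models.spot_point(p,n)[:2]: print(n,d["confidence"],np.array(d["centre"]),plane(p,d["centre"],0))
  for d in models.spot_in(p,n)[:1]: print(n,d["confidence"],np.array(d["extent"]))
E
```

```text
[ 413.767 -121.381  253.302] [[-0.003 -0.     1.   ]
 [-1.    -0.    -0.003]
 [ 0.    -1.    -0.   ]] [-0.558  0.104  1.757 -0.     1.28  -0.556]
coffee_tumbler 0.4 [346.3 246.9] [ 433.184 -218.759]$[0]: bad value
$[0]: bad value
```

View pics/w2.png

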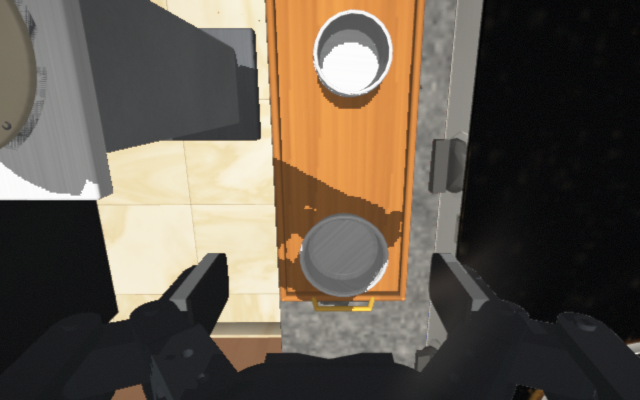

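Refused: every row needs all the keys. The view is unchanged.

```bash
python3 -m crank '[{"dp":[-40,0,3],"roll":0,"gripper":0},{"dp":[-80,0,6],"roll":0,"gripper":0},{"dp":[-120,0,9],"roll":0,"gripper":0},{"dp":[-160,0,12],"roll":0,"gripper":0},{"dp":[-200,0,14],"roll":0,"gripper":0},{"dp":[-240,0,16],"roll":0,"gripper":0},{"dp":[-280,0,18],"roll":0,"gripper":0},{"dp":[-320,0,20],"roll":0,"gripper":0},{"dp":[-360,0,22],"roll":0,"gripper":0},{"dp":[-400,0,24],"roll":0,"gripper":0}]'; python3 -m crank '[{"dp":[-40,0,2],"roll":0,"gripper":0},{"dp":[-70,0,4],"roll":0,"gripper":0},{"dp":[-90,0,4],"roll":0,"gripper":0},{"dp":[-90,0,4],"roll":0,"gripper":0}]';  python3 - <<'E'
from h import *
np.set_printoptions(precision=3,suppress=True)
P,R,s=tool(); print(P,R,s["joints"])
p=eyes.capture("wrist"); save(p,"w3")
for n in "filter_press filter_lid filter_chamber coffee_tumbler sugar_jar".split():
  for d in models.spot_point(p,n)[:2]: print(n,d["confidence"],np.array(d["centre"]),plane(p,d["centre"],0))
  for d in models.spot_in(p,n)[:1]: print(n,d["confidence"],np.array(d["extent"]))
E
```

```text
time_s: 5.32
eef_pos: [437.7, 282.0, 253.3]
ee_rot: [0.5, -0.5, 0.5, -0.5]
force: [0.3, -0.6, 0.4]
grip_width: 1.001
time_s: 5.65
eef_pos: [441.4, 372.9, 252.6]
ee_rot: [-0.501, 0.501, -0.499, 0.499]
force: [-0.5, -0.7, -1.0]
grip_width: 1.005
[441.414 372.936 252.579] [[ 0.004 -0.001  1.   ]
 [-1.     0.     0.004]
 [-0.001 -1.    -0.001]] [0.499 0.431 1.332 0.001 1.379 0.495]
filter_press 0.59 [331.8 316.7] [444.493 180.355]
filter_press 0.67 [332.5 327.8  39.2  64.5]
filter_lid 0.76 [326.6 230.8] [437.796 296.569]
filter_lid 0.81 [324.9 236.1  64.   68.8]
filter_chamber 0.75 [319.7 145.1] [430.164 396.571]
filter_chamber 0.74 [320.4 153.6  77.1  80.3]
coffee_tumbler 0.86 [411.3 195.7] [534.191 339.525]
coffee_tumbler 0.59 [321.  146.3] [431.579 395.269]
coffee_tumbler 0.85 [427.2 211.5  72.5  67.6]
sugar_jar 0.65 [406.4  83.1] [520.689 461.019]
sugar_jar 0.65 [422.   75.   88.   80.4]
```

View pics/w3.png

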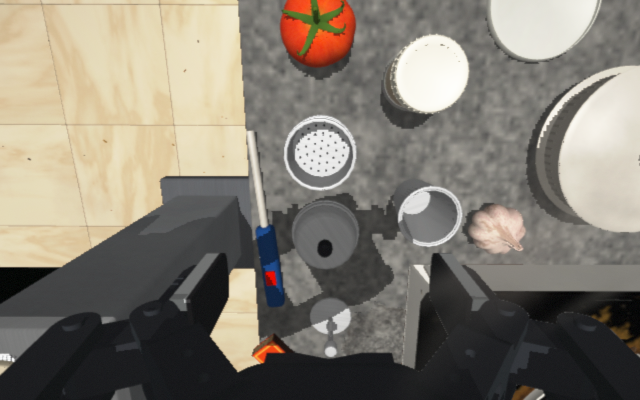

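The wrist view shows the chamber rim ring centred at (320,153), the lid knob at (325,248), the press knob at (331,351), the tumbler lip at (429,215) and the jar lid top at about (433,70).

```bash
python3 - <<'E'
from h import *
np.set_printoptions(precision=1,suppress=True)
P,R,s=tool();p=eyes.capture("wrist"); im=p["color"]
for n,uv,z in [("chamber",(320,153),68),("lidknob",(325,248),54),("lidbase",(326,235),5),("press",(331,351),60),("tumbler",(429,215),72),("jar",(433,70),85)]:
    print(n,plane(p,uv,z))
# ellipse of chamber rim: bright ring
g=cv2.cvtColor(im,cv2.COLOR_RGB2GRAY)
def ring(box,z,th=200):
    x0,y0,x1,y1=box; m=(g[y0:y1,x0:x1]>th).astype(np.uint8)
    c=max(cv2.findContours(m,cv2.RETR_EXTERNAL,cv2.CHAIN_APPROX_NONE)[0],key=len)
    (cx,cy),ax,_=cv2.fitEllipse(cv2.convexHull(c)); print((cx+x0,cy+y0),ax,plane(p,(cx+x0,cy+y0),z))
ring((275,105,365,198),68); ring((385,178,466,250),72)
E
```

```text
chamber [433.3 394. ]
lidknob [437.2 294.9]
lidbase [437.9 289.3]
press [443.4 174.7]
tumbler [534.9 336.3]
jar [524.4 462.6]
(318.4012145996094, 148.7659568786621) (71.69051361083984, 73.9601821899414) [431.9 397.9]
(428.8705635070801, 211.60918426513672) (58.6868782043457, 63.599937438964844) [534.6 339.7]
```

```bash
python3 -m crank '[{"dp":[-21,35,-8],"roll":0.004,"gripper":0},{"dp":[-21,70,-8],"roll":0.004,"gripper":0},{"dp":[-21,105,-8],"roll":0.004,"gripper":0},{"dp":[-21,105,-8],"roll":0.004,"gripper":0},{"dp":[-21,105,-8],"roll":0.004,"gripper":0}]'; python3 - <<'E'
from h import *
np.set_printoptions(precision=2,suppress=True)
P,R,s=tool(); print(P)
p=eyes.capture("wrist"); save(p,"w4")
g=cv2.cvtColor(p["color"],cv2.COLOR_RGB2GRAY)
for d in models.spot_in(p,"filter_chamber")[:1]:
    print(d); 
    e=d["extent"]; print(plane(p,e[:2],68))
E
```

```text
time_s: 6.67
eef_pos: [433.9, 390.5, 148.1]
ee_rot: [0.498, -0.5, 0.501, -0.501]
force: [0.6, 0.1, 1.2]
grip_width: 1.0
[433.94 390.51 148.06]
{'extent': [328.1, 200.9, 107.8, 110.7], 'confidence': 0.8}
[432.17 400.85]
```

View pics/w4.png

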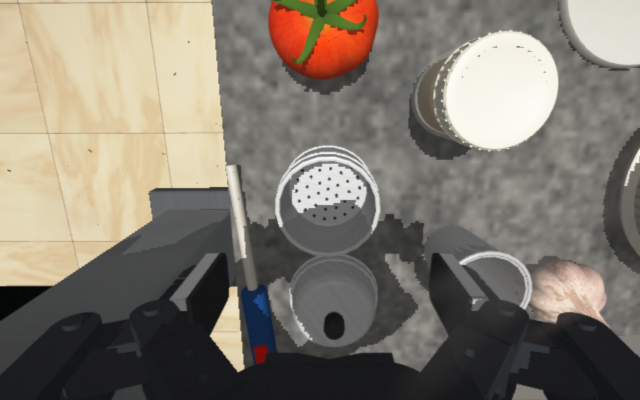

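The chamber rim ring is centred near (327,206), so the chamber is at about (432, 396). Descending to grasp it.

```bash
python3 -m crank '[{"dp":[-6,30,-2],"roll":0,"gripper":0},{"dp":[-6,60,-2],"roll":0,"gripper":0},{"dp":[-6,90,-2],"roll":0,"gripper":0},{"dp":[-6,104,-2],"roll":0,"gripper":0},{"dp":[-6,104,-2],"roll":0,"gripper":0},{"dp":[-6,104,-2],"roll":0,"gripper":100},{"dp":[-6,104,-2],"roll":0,"gripper":100},{"dp":[-6,104,-2],"roll":0,"gripper":100},{"dp":[-6,104,-2],"roll":0,"gripper":100},{"dp":[-6,104,-2],"roll":0,"gripper":100}]' 40; python3 -m crank '[{"dp":[0,0,0],"roll":0,"gripper":100},{"dp":[0,-20,0],"roll":0,"gripper":100},{"dp":[0,-55,0],"roll":0,"gripper":100},{"dp":[0,-90,0],"roll":0,"gripper":100},{"dp":[0,-125,0],"roll":0,"gripper":100},{"dp":[0,-160,0],"roll":0,"gripper":100},{"dp":[0,-160,0],"roll":0,"gripper":100}]'
python3 - <<'E'
from h import *
p=eyes.capture("wrist"); save(p,"w5")
E
```

```text
time_s: 7.6
eef_pos: [433.6, 397.6, 47.3]
ee_rot: [-0.501, 0.497, -0.501, 0.501]
force: [-0.9, -0.5, 8.0]
grip_width: 0.773
time_s: 8.18
eef_pos: [434.3, 398.2, 213.3]
ee_rot: [0.504, -0.494, 0.5, -0.502]
force: [1.0, 0.2, -0.5]
grip_width: 0.769
```

View pics/w5.png

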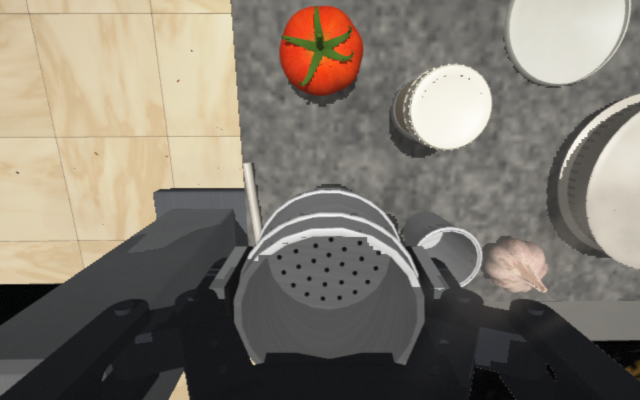

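The chamber is held (opening 0.77, about 65 mm). Now I carry it past the cup so the camera can see the cup.

```bash
python3 -m crank '[{"dp":[30,0,0],"roll":0,"gripper":100},{"dp":[70,0,0],"roll":0,"gripper":100},{"dp":[110,0,0],"roll":0,"gripper":100},{"dp":[150,0,0],"roll":0,"gripper":100},{"dp":[190,0,0],"roll":0,"gripper":100},{"dp":[230,0,0],"roll":0,"gripper":100},{"dp":[270,0,0],"roll":0,"gripper":100},{"dp":[310,0,0],"roll":0,"gripper":100},{"dp":[350,0,0],"roll":0,"gripper":100},{"dp":[390,0,0],"roll":0,"gripper":100}]'; python3 -m crank '[{"dp":[40,0,0],"roll":0,"gripper":100},{"dp":[75,0,0],"roll":0,"gripper":100},{"dp":[100,0,0],"roll":0,"gripper":100},{"dp":[100,0,0],"roll":0,"gripper":100},{"dp":[100,0,0],"roll":0,"gripper":100}]'
python3 - <<'E'
from h import *
np.set_printoptions(precision=3,suppress=True)
P,R,s=tool(); print(P,R)
p=eyes.capture("wrist"); save(p,"w6")
for n,z,h in (("filter_cup",9,71),("davara",9,39),("tray",0,9),("filter_chamber",0,9)):
  for d in models.spot_point(p,n)[:2]: print(n,d["confidence"],np.array(d["centre"]),plane(p,d["centre"],z))
  for d in models.spot_in(p,n)[:2]: print(n,d["confidence"],np.array(d["extent"]))
np.save("cam6.npy",np.hstack([p["R"],np.array(p["t"])[:,None]]))
print(p["fx"],p["cx"],p["cy"],(p["R"]@P+p["t"]))
E
```

```text
time_s: 9.07
eef_pos: [429.8, 5.0, 204.2]
ee_rot: [0.499, -0.499, 0.501, -0.501]
force: [1.1, 0.5, -1.2]
grip_width: 0.772
time_s: 9.48
eef_pos: [429.8, -93.9, 204.0]
ee_rot: [0.498, -0.498, 0.502, -0.501]
force: [0.7, 0.6, -1.5]
grip_width: 0.768
[429.81  -93.93  203.969] [[-0.007 -0.001  1.   ]
 [-1.     0.001 -0.007]
 [-0.001 -1.    -0.001]]
filter_cup 0.81 [333.1  88.5] [432.953 -13.588]
filter_cup 0.66 [332.2  84.5  93.3  97. ]
tray 0.77 [328.  191.5] [ 427.662 -109.902]
tray 0.56 [325.2 123.5 188.2 242.3]
filter_chamber 0.81 [327.9 238.9] [ 427.158 -160.19 ]
filter_chamber 0.63 [330.2 276.8 192.8 177.4]
338.67248301758923 328.75274084705586 198.35350901573116 [  1.28   33.457 133.388]
```

View pics/w6.png

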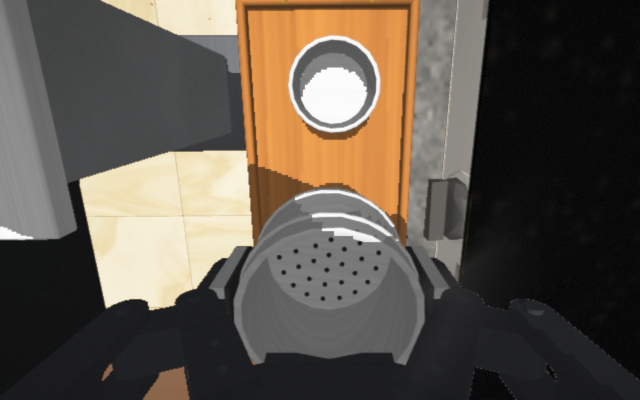

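The cup rim ring spans x 289–380 and y 36–131, centre (334.5,83.5). The held chamber's hole pattern is centred near (330,269).

```bash
python3 - <<'E'
from h import *
np.set_printoptions(precision=2,suppress=True)
P,R,s=tool(); p=eyes.capture("wrist"); print(P)
print("cup",plane(p,(334.5,83.5),71),"cup width check",plane(p,(289,83.5),71),plane(p,(380,83.5),71),plane(p,(334.5,36),71),plane(p,(334.5,131),71))
print("chamber origin",plane(p,(327.9,238.9),P[2]-47),"holes",plane(p,(330,269),P[2]-47+18))
g=cv2.cvtColor(p["color"],cv2.COLOR_RGB2GRAY)[200:315,255:405]
m=(g<35).astype(np.uint8); n,_,st,ce=cv2.connectedComponentsWithStats(m)
pts=np.array([c for c,q in zip(ce[1:],st[1:]) if 4<q[4]<40])+[255,200]; print(pts.round()); (c,r,_)=cv2.fitEllipse(cv2.convexHull(pts.astype(np.float32))); print(c,r,plane(p,c,P[2]-29))
E
```

```text
[430.26 -92.77 204.32]
cup [433.45 -11.46] cup width check [401.28 -11.33] [465.62 -11.58] [433.43  19.27] [433.47 -44.5 ]
chamber origin [428.55 -93.6 ] holes [ 429.56 -101.75]
[[331. 239.]
 [315. 245.]
 [344. 248.]
 [296. 251.]
 [378. 252.]
 [279. 257.]
 [361. 258.]
 [298. 266.]
 [376. 268.]
 [283. 272.]
 [309. 278.]
 [341. 282.]
 [367. 281.]
 [324. 284.]
 [293. 285.]
 [339. 297.]]
(329.8209228515625, 266.99005126953125) (58.55132293701172, 98.52152252197266) [ 429.48 -100.68]
```

```bash
python3 -m crank '[{"dp":[-35,0,3.5],"roll":0,"gripper":100},{"dp":[-65,0,3.5],"roll":0,"gripper":100},{"dp":[-81.5,0,3.5],"roll":0,"gripper":100},{"dp":[-81.5,30,3.5],"roll":0,"gripper":100},{"dp":[-81.5,55,3.5],"roll":0,"gripper":100},{"dp":[-81.5,66,3.5],"roll":0,"gripper":100},{"dp":[-81.5,66,3.5],"roll":0,"gripper":100},{"dp":[-81.5,66,3.5],"roll":0,"gripper":100}]'
python3 - <<'E'
from h import *
p=eyes.capture("side"); a=(295,170,355,240); save(p,"s2",a,8)
print(tool()[0]); print([proj(p,X) for X in ((433.4-33,-12.6,71),(433.4+33,-12.6,71))])
E
```

```text
time_s: 10.65
eef_pos: [434.1, -11.7, 138.5]
ee_rot: [0.499, -0.499, 0.501, -0.501]
force: [-0.4, 0.3, -1.2]
grip_width: 0.771
[434.49109105 -11.83793042 139.05628567]
[array([334.05445606, 214.65893497]), array([315.39723754, 210.04333107])]
```

View pics/s2.png

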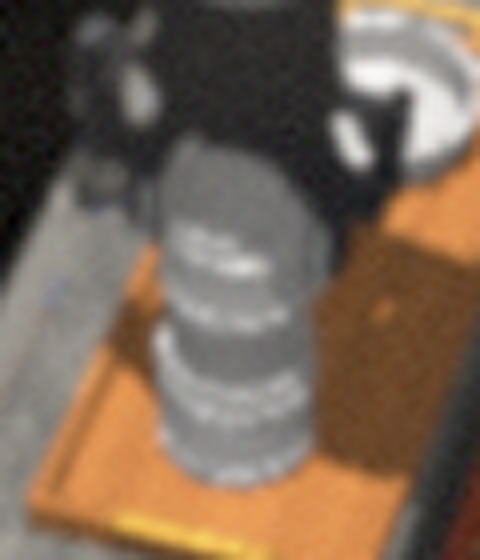

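The chamber is standing above the cup mouth with its edges lined up with the cup's. Lowering it.

```bash
python3 -m crank '[{"dp":[0,10,0],"roll":0,"gripper":100},{"dp":[0,18,0],"roll":0,"gripper":100},{"dp":[0,24,0],"roll":0,"gripper":100},{"dp":[0,28,0],"roll":0,"gripper":100},{"dp":[0,28,0],"roll":0,"gripper":100}]'; python3 -m crank '[{"dp":[0,2,0],"roll":0,"gripper":100},{"dp":[0,4,0],"roll":0,"gripper":100},{"dp":[0,5,0],"roll":0,"gripper":100},{"dp":[0,5,0],"roll":0,"gripper":100}]'
```

```text
time_s: 11.12
eef_pos: [433.8, -11.7, 109.8]
ee_rot: [0.499, -0.499, 0.501, -0.501]
force: [-0.2, 0.5, -1.1]
grip_width: 0.769
time_s: 11.45
eef_pos: [434.0, -11.7, 105.2]
ee_rot: [0.499, -0.499, 0.501, -0.501]
force: [0.7, 0.4, -1.0]
grip_width: 0.768
```

```bash
python3 -m crank '[{"dp":[0,1,0],"roll":0,"gripper":100},{"dp":[0,2,0],"roll":0,"gripper":100},{"dp":[0,2,0],"roll":0,"gripper":100}]';  python3 -m crank '[{"dp":[0,1,0],"roll":0,"gripper":100},{"dp":[0,2,0],"roll":0,"gripper":100},{"dp":[0,2,0],"roll":0,"gripper":100}]'
```

```text
time_s: 11.7
eef_pos: [434.3, -11.8, 104.3]
ee_rot: [-0.499, 0.499, -0.501, 0.501]
force: [-4.3, 0.3, 11.3]
grip_width: 0.769
time_s: 11.95
eef_pos: [434.5, -11.9, 104.1]
ee_rot: [-0.499, 0.499, -0.5, 0.501]
force: [-14.0, 2.4, 39.3]
grip_width: 0.77
```

Contact came at z = 104.3, the predicted seat height. Releasing, rising and looking.

```bash
python3 -m crank '[{"dp":[0,-2,0],"roll":0,"gripper":100},{"dp":[0,-2,0],"roll":0,"gripper":0},{"dp":[0,-2,0],"roll":0,"gripper":0},{"dp":[0,-2,0],"roll":0,"gripper":0},{"dp":[0,-5,0],"roll":0,"gripper":0},{"dp":[0,-35,0],"roll":0,"gripper":0},{"dp":[0,-70,0],"roll":0,"gripper":0},{"dp":[0,-105,0],"roll":0,"gripper":0},{"dp":[0,-130,0],"roll":0,"gripper":0},{"dp":[0,-150,0],"roll":0,"gripper":0}]'; python3 -m crank '[{"dp":[25,0,0],"roll":0,"gripper":0},{"dp":[40,0,0],"roll":0,"gripper":0},{"dp":[40,0,0],"roll":0,"gripper":0}]'
python3 - <<'E'
from h import *
p=eyes.capture("wrist"); q=eyes.capture("side")
a=cv2.resize(q["color"][165:245,290:360,::-1],None,fx=5,fy=5,interpolation=cv2.INTER_CUBIC)
b=p["color"][0:400,130:510,::-1]
cv2.imwrite("pics/c1.png",np.hstack([a,b])); print(tool()[0])
print(plane(p,(0+330,100),125))
for n,z in (("filter_chamber",57),("filter_cup",9),("davara",9),("tray",0)):
  for d in models.spot_point(p,n)[:1]: print(n,d["confidence"],np.array(d["centre"]),plane(p,d["centre"],z))
np.savez("cam7.npz",R=p["R"],t=p["t"])
E
```

```text
time_s: 12.78
eef_pos: [434.3, -11.8, 253.8]
ee_rot: [-0.499, 0.499, -0.5, 0.502]
force: [-0.1, -0.1, -0.6]
grip_width: 1.001
time_s: 13.03
eef_pos: [434.0, -53.5, 251.5]
ee_rot: [-0.498, 0.499, -0.501, 0.502]
force: [-0.9, 0.6, -0.4]
grip_width: 1.0
[433.76297678 -51.69924156 251.13568951]
[434.1529882  16.4749536]
filter_chamber 0.92 [327.  136.1] [431.53259727 -14.86858558]
davara 0.83 [328.6 297.8] [ 431.64442114 -213.03662545]
tray 0.76 [325.  216.9] [ 428.18655546 -112.58994206]
```

View pics/c1.png

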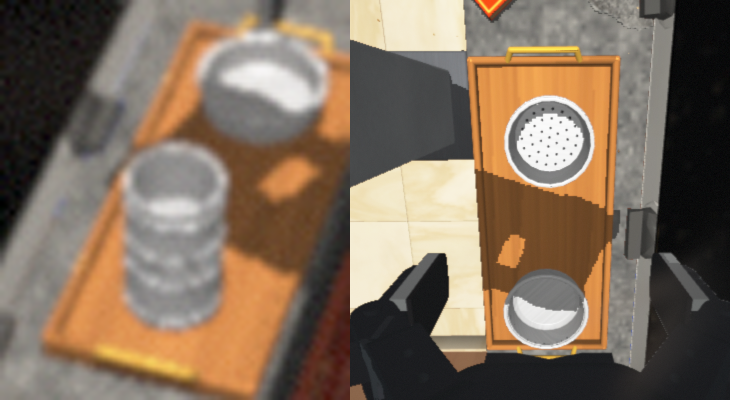

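Left (side view): the chamber is seated upright on the cup. Right (wrist view): the chamber rim is centred at about (330,141) in full-picture pixels, and the davara is untouched. Now the press.

```bash
python3 -m crank '[{"dp":[-35,0,9],"roll":0,"gripper":0},{"dp":[-75,0,9],"roll":0,"gripper":0},{"dp":[-115,0,9],"roll":0,"gripper":60},{"dp":[-155,10,9],"roll":0,"gripper":60},{"dp":[-195,30,9],"roll":0,"gripper":60},{"dp":[-230,50,9],"roll":0,"gripper":60},{"dp":[-252,70,9],"roll":0,"gripper":60},{"dp":[-252,85,9],"roll":0,"gripper":60},{"dp":[-252,85,9],"roll":0,"gripper":60},{"dp":[-252,85,9],"roll":0,"gripper":60}]'
python3 - <<'E'
from h import *
np.set_printoptions(precision=2,suppress=True)
d=np.load("cam7.npz"); q=eyes.capture("wrist"); c=dict(q,R=d["R"],t=d["t"]); print("chamber",plane(c,(330,141),125))
P,R,s=tool(); print(P); save(q,"w8")
for d in models.spot_point(q,"filter_press")[:2]: print(d,plane(q,d["centre"],0))
for d in models.spot_in(q,"filter_press")[:2]: print(d)
E
```

```text
time_s: 14.17
eef_pos: [443.6, 200.5, 166.2]
ee_rot: [0.499, -0.5, 0.501, -0.501]
force: [0.2, -0.3, 0.6]
grip_width: 0.765
chamber [433.99 -11.85]
[444.16 200.12 167.05]
{'centre': [330.4, 204.6], 'confidence': 0.86} [443.56 182.28]
{'extent': [332.4, 208.1, 58.0, 63.4], 'confidence': 0.58}
```

View pics/w8.png

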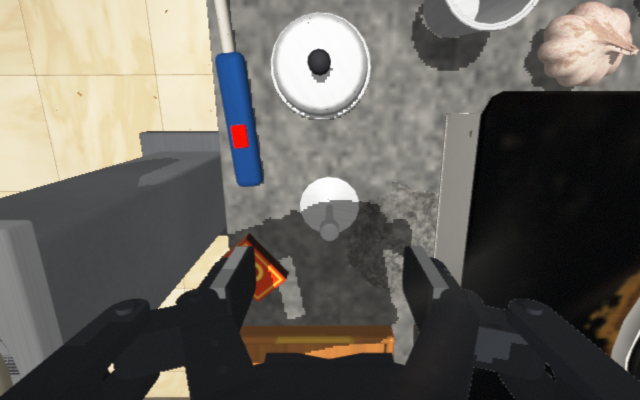

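The press knob is at (329,231) with its disc at (330,206). The lid knob is at (319,62), with the skirt centred near (321,68).

```bash
python3 - <<'E'
from h import *
np.set_printoptions(precision=2,suppress=True)
q=eyes.capture("wrist"); print(tool()[0])
for uv,z in (((329,231),60),((330,206),2),((319,62),50),((321,67),4)): print(uv,plane(q,uv,z))
E
```

```text
[444.46 199.79 167.45]
(329, 231) [443.57 179.83]
(330, 206) [444.65 180.67]
(319, 62) [437.72 293.74]
(321, 67) [438.15 295.01]
```

```bash
python3 -m crank '[{"dp":[19.6,30,-0.5],"roll":0,"gripper":60},{"dp":[19.6,65,-0.5],"roll":0,"gripper":60},{"dp":[19.6,92,-0.5],"roll":0,"gripper":60},{"dp":[19.6,99,-0.5],"roll":0,"gripper":60},{"dp":[19.6,99,-0.5],"roll":0,"gripper":60},{"dp":[19.6,99,-0.5],"roll":0,"gripper":160},{"dp":[19.6,99,-0.5],"roll":0,"gripper":255},{"dp":[19.6,99,-0.5],"roll":0,"gripper":255},{"dp":[19.6,99,-0.5],"roll":0,"gripper":255},{"dp":[19.6,99,-0.5],"roll":0,"gripper":255}]' 30;  python3 -m crank '[{"dp":[0,0,0],"roll":0,"gripper":255},{"dp":[0,0,0],"roll":0,"gripper":255},{"dp":[0,-10,0],"roll":0,"gripper":255},{"dp":[0,-30,0],"roll":0,"gripper":255},{"dp":[0,-65,0],"roll":0,"gripper":255},{"dp":[0,-100,0],"roll":0,"gripper":255},{"dp":[0,-135,0],"roll":0,"gripper":255},{"dp":[0,-150,0],"roll":0,"gripper":255},{"dp":[0,-150,0],"roll":0,"gripper":255}]'
python3 - <<'E'
from h import *
q=eyes.capture("wrist");  print(tool()[0]);save(q,"w9",(130,0,510,400),1.3)
E
```

```text
time_s: 15.2
eef_pos: [443.7, 180.8, 68.3]
ee_rot: [-0.499, 0.499, -0.501, 0.501]
force: [-1.7, -1.0, 6.6]
grip_width: 0.145
time_s: 15.95
eef_pos: [444.5, 180.9, 221.7]
ee_rot: [-0.501, 0.497, -0.499, 0.503]
force: [0.3, 0.2, -1.2]
grip_width: 0.147
[443.6807068  180.72287909 219.10061324]
```

View pics/w9.png

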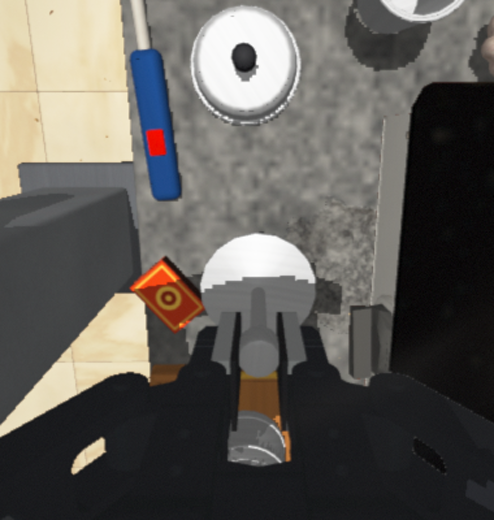

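```bash
python3 - <<'E'
from h import *
np.set_printoptions(precision=2,suppress=True)
q=eyes.capture("wrist");  P=tool()[0]; print(P)
print(plane(q,(328.5,180),P[2]-68+3), plane(q,(284.6,222),P[2]-65),plane(q,(372.3,222),P[2]-65))
E
python3 -m crank '[{"dp":[35,0,-10],"roll":0,"gripper":255},{"dp":[70,0,-10],"roll":0,"gripper":255},{"dp":[110,0,-10],"roll":0,"gripper":255},{"dp":[150,0,-10],"roll":0,"gripper":255},{"dp":[175,0,-10],"roll":0,"gripper":255},{"dp":[192.5,0,-10],"roll":0,"gripper":255},{"dp":[192.5,0,-10],"roll":0,"gripper":255},{"dp":[192.5,0,-10],"roll":0,"gripper":255}]'
```

```text
[443.05 180.61 217.42]
[442.67 207.33] [417.01 182.46] [468.05 182.14]
time_s: 16.72
eef_pos: [432.0, -12.1, 216.1]
ee_rot: [0.498, -0.499, 0.502, -0.501]
force: [0.1, -0.2, -0.8]
grip_width: 0.142
```

```bash
python3 -m crank '[{"dp":[0.5,0,1.6],"roll":0,"gripper":255},{"dp":[0.5,20,1.6],"roll":0,"gripper":255},{"dp":[0.5,40,1.6],"roll":0,"gripper":255},{"dp":[0.5,58,1.6],"roll":0,"gripper":255},{"dp":[0.5,66,1.6],"roll":0,"gripper":255},{"dp":[0.5,69,1.6],"roll":0,"gripper":255},{"dp":[0.5,69,1.6],"roll":0,"gripper":255}]'; python3 -m crank '[{"dp":[0,2,0],"roll":0,"gripper":255},{"dp":[0,3,0],"roll":0,"gripper":255},{"dp":[0,3,0],"roll":0,"gripper":255}]'
```

```text
time_s: 17.3
eef_pos: [434.1, -11.8, 148.1]
ee_rot: [0.499, -0.499, 0.501, -0.5]
force: [0.3, 0.5, 0.6]
grip_width: 0.147
time_s: 17.55
eef_pos: [434.3, -12.3, 145.7]
ee_rot: [-0.499, 0.499, -0.501, 0.501]
force: [0.7, -1.0, -0.7]
grip_width: 0.145
```

```bash
python3 -m crank '[{"dp":[0,1,0],"roll":0,"gripper":255},{"dp":[0,2,0],"roll":0,"gripper":255},{"dp":[0,2.5,0],"roll":0,"gripper":255},{"dp":[0,2.5,0],"roll":0,"gripper":255}]'
```

```text
time_s: 17.88
eef_pos: [434.3, -12.4, 143.3]
ee_rot: [-0.499, 0.499, -0.501, 0.501]
force: [-1.4, -0.6, 6.0]
grip_width: 0.147
```

```bash
python3 -m crank '[{"dp":[0,0,0],"roll":0,"gripper":190},{"dp":[0,0,0],"roll":0,"gripper":190},{"dp":[0,0,0],"roll":0,"gripper":190},{"dp":[0,-15,0],"roll":0,"gripper":190},{"dp":[0,-40,0],"roll":0,"gripper":190},{"dp":[0,-75,0],"roll":0,"gripper":190},{"dp":[0,-100,0],"roll":0,"gripper":60},{"dp":[0,-100,0],"roll":0,"gripper":60}]';python3 -m crank '[{"dp":[25,0,0],"roll":0,"gripper":60},{"dp":[30,0,0],"roll":0,"gripper":60},{"dp":[30,0,0],"roll":0,"gripper":60}]'
python3 - <<'E'
from h import *
p=eyes.capture("wrist"); save(p,"w10",(130,0,510,400),1.3); print(tool()[0])
print(plane(p,(330,120),125)); np.savez("cam7.npz",R=p["R"],t=p["t"])
E
```

```text
time_s: 18.55
eef_pos: [435.8, -12.8, 247.3]
ee_rot: [-0.5, 0.498, -0.498, 0.504]
force: [-0.0, 0.5, 0.7]
grip_width: 0.524
time_s: 18.8
eef_pos: [433.8, -43.1, 242.2]
ee_rot: [0.498, -0.499, 0.502, -0.501]
force: [-0.0, -0.2, 0.2]
grip_width: 0.767
[433.8164797  -42.43996708 242.1948361 ]
[433.78774772  13.87089574]
```

View pics/w10.png

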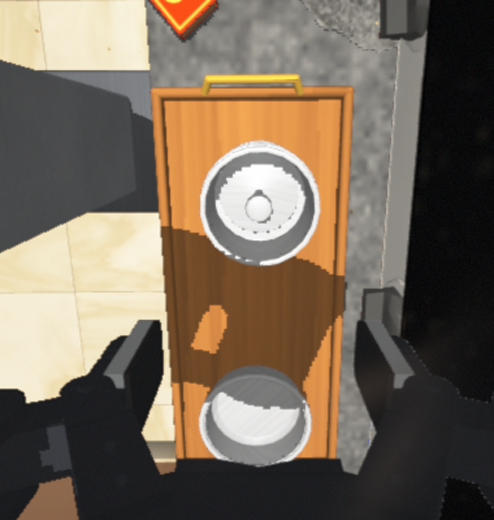

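The press stands in the chamber, with its knob centred inside the rim. Next the lid, located by its black knob numerically.

```bash
python3 -m crank '[{"dp":[-35,0,2],"roll":0,"gripper":60},{"dp":[-75,0,4],"roll":0,"gripper":60},{"dp":[-115,0,4],"roll":0,"gripper":60},{"dp":[-155,0,4],"roll":0,"gripper":60},{"dp":[-195,0,4],"roll":0,"gripper":60},{"dp":[-235,0,4],"roll":0,"gripper":60},{"dp":[-275,10,4],"roll":0,"gripper":60},{"dp":[-315,30,4],"roll":0,"gripper":60},{"dp":[-340,50,4],"roll":0,"gripper":60},{"dp":[-357,72,4],"roll":0,"gripper":60}]';python3 -m crank '[{"dp":[0,0,0],"roll":0,"gripper":60},{"dp":[0,0,0],"roll":0,"gripper":60}]'
python3 - <<'E'
from h import *
np.set_printoptions(precision=2,suppress=True)
p=eyes.capture("wrist"); save(p,"w11"); P=tool()[0];print(P)
g=cv2.cvtColor(p["color"],cv2.COLOR_RGB2GRAY)
uv=proj(p,(437.8,294,50)); print("expected knob px",uv)
x0,y0=(uv-35).astype(int); m=(g[y0:y0+70,x0:x0+70]<70).astype(np.uint8)
n,_,st,ce=cv2.connectedComponentsWithStats(m); 
for a,c in zip(st[1:],ce[1:]):
    if a[4]>30: print(a,c+[x0,y0],plane(p,c+[x0,y0],48))
for d in models.spot_point(p,"filter_lid")[:1]: print(d,plane(p,d["centre"],0))
for d in models.spot_in(p,"filter_lid")[:1]: print(d)
E
```

```text
time_s: 19.68
eef_pos: [438.1, 318.1, 169.4]
ee_rot: [0.5, -0.5, 0.501, -0.5]
force: [0.5, 0.9, -0.4]
grip_width: 0.762
time_s: 19.85
eef_pos: [438.3, 315.4, 169.5]
ee_rot: [0.498, -0.501, 0.501, -0.5]
force: [0.4, 0.1, -0.6]
grip_width: 0.766
[439.1  314.82 170.85]
expected knob px [330.26 226.65]
[ 23  21  21  24 390] [327.78 223.35] [435.94 295.9 ]
[65 44  5 12 43] [362.47 241.4 ] [462.47 281.15]
[ 20  62  37   8 162] [332.84 257.06] [439.77 268.06]
{'centre': [328.0, 205.6], 'confidence': 0.92} [435.89 295.12]
{'extent': [328.7, 209.3, 88.4, 95.3], 'confidence': 0.61}
```

```bash
python3 -m crank '[{"dp":[20,30,-2.5],"roll":0,"gripper":60},{"dp":[20,65,-2.5],"roll":0,"gripper":60},{"dp":[20,95,-2.5],"roll":0,"gripper":100},{"dp":[20,108,-2.5],"roll":0,"gripper":160},{"dp":[20,111,-2.5],"roll":0,"gripper":160},{"dp":[20,111,-2.5],"roll":0,"gripper":160},{"dp":[20,111,-2.5],"roll":0,"gripper":255},{"dp":[20,111,-2.5],"roll":0,"gripper":255},{"dp":[20,111,-2.5],"roll":0,"gripper":255},{"dp":[20,111,-2.5],"roll":0,"gripper":255}]' 40
```

```text
time_s: 20.83
eef_pos: [438.0, 294.8, 61.6]
ee_rot: [-0.5, 0.498, -0.5, 0.502]
force: [0.6, -2.5, 7.6]
grip_width: 0.167
```

```bash
python3 -m crank '[{"dp":[0,0,0],"roll":0,"gripper":255},{"dp":[0,-8,0],"roll":0,"gripper":255},{"dp":[0,-25,0],"roll":0,"gripper":255},{"dp":[0,-60,0],"roll":0,"gripper":255},{"dp":[0,-95,0],"roll":0,"gripper":255},{"dp":[0,-130,0],"roll":0,"gripper":255},{"dp":[0,-165,0],"roll":0,"gripper":255},{"dp":[0,-180,0],"roll":0,"gripper":255},{"dp":[0,-180,0],"roll":0,"gripper":255}]'
python3 - <<'E'
from h import *
np.set_printoptions(precision=2,suppress=True)
p=eyes.capture("wrist"); save(p,"w12"); P=tool()[0];print(P)
z=P[2]-61.6
for d in models.spot_point(p,"filter_lid")[:1]: print(d,plane(p,d["centre"],z))
for d in models.spot_in(p,"filter_lid")[:1]:
    print(d); e=d["extent"]; print("left,right",plane(p,(e[0]-e[2]/2,e[1]),z+4),plane(p,(e[0]+e[2]/2,e[1]),z+4),"top",plane(p,(e[0],e[1]-e[3]/2),z+2))
E
```

```text
time_s: 21.58
eef_pos: [437.8, 295.2, 244.6]
ee_rot: [-0.502, 0.496, -0.5, 0.502]
force: [-0.0, 0.2, -1.0]
grip_width: 0.166
[437.1  294.87 241.79]
{'centre': [328.3, 225.7], 'confidence': 0.68} [436.81 295.48]
{'extent': [328.9, 232.4, 139.2, 149.7], 'confidence': 0.92}
left,right [397.68 293.23] [476.68 292.61] top [437.31 335.28]
```

View pics/w12.png

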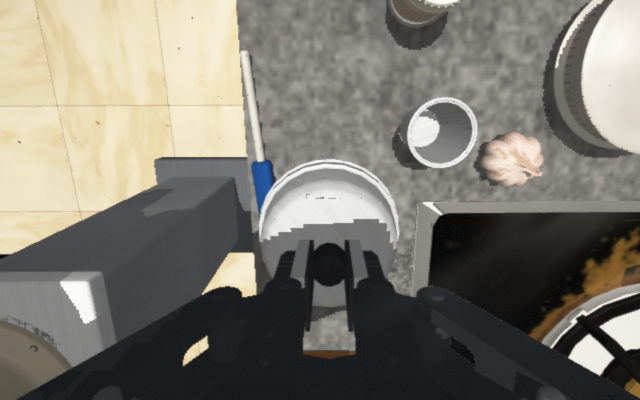

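The lid is held level, with skirt centred at about x = 329 under the jaws. The tumbler lip is at about (443,132). Carrying the lid to the filter.

```bash
python3 -m crank '[{"dp":[35,0,0],"roll":0,"gripper":255},{"dp":[70,0,0],"roll":0,"gripper":255},{"dp":[110,0,0],"roll":0,"gripper":255},{"dp":[150,0,0],"roll":0,"gripper":255},{"dp":[190,0,0],"roll":0,"gripper":255},{"dp":[230,0,0],"roll":0,"gripper":255},{"dp":[265,0,0],"roll":0,"gripper":255},{"dp":[295,0,0],"roll":0,"gripper":255},{"dp":[308,0,0],"roll":0,"gripper":255},{"dp":[308,0,0],"roll":0,"gripper":255}]'; python3 - <<'E'
from h import *
np.set_printoptions(precision=4,suppress=True)
P,R,s=tool(); print(P,R); d=np.array([433.8,-13.2,200])-P; print("dp",R.T@d,"yaw",np.arctan2(R[1,2],R[0,2]))
E
```

```text
time_s: 22.57
eef_pos: [435.1, -15.5, 238.5]
ee_rot: [0.498, -0.499, 0.503, -0.501]
force: [-0.9, 0.7, -1.0]
grip_width: 0.162
[435.1031 -15.51   238.4728] [[-0.0077 -0.0027  1.    ]
 [-1.      0.0004 -0.0077]
 [-0.0004 -1.     -0.0027]]
dp [-2.284  38.4772 -1.2161] yaw -0.007653059492549666
```

```bash
python3 -m crank '[{"dp":[-2.3,10,-1.2],"roll":0,"gripper":255},{"dp":[-2.3,25,-1.2],"roll":0,"gripper":255},{"dp":[-2.3,38,-1.2],"roll":0,"gripper":255},{"dp":[-2.3,45,-1.2],"roll":0,"gripper":255},{"dp":[-2.3,47,-1.2],"roll":0,"gripper":255},{"dp":[-2.3,47,-1.2],"roll":0,"gripper":255}]'; python3 -m crank '[{"dp":[0,1.5,0],"roll":0,"gripper":255},{"dp":[0,3,0],"roll":0,"gripper":255},{"dp":[0,4.5,0],"roll":0,"gripper":255},{"dp":[0,6,0],"roll":0,"gripper":255},{"dp":[0,6,0],"roll":0,"gripper":255}]'
```

```text
time_s: 23.07
eef_pos: [434.2, -10.5, 192.3]
ee_rot: [0.499, -0.499, 0.501, -0.5]
force: [-0.1, 0.4, 0.2]
grip_width: 0.165
time_s: 23.48
eef_pos: [434.4, -11.0, 186.7]
ee_rot: [0.499, -0.499, 0.501, -0.501]
force: [-1.0, 0.1, -0.9]
grip_width: 0.161
```

```bash
python3 -m crank '[{"dp":[1.6,0,0],"roll":0,"gripper":255},{"dp":[1.6,2,0],"roll":0,"gripper":255},{"dp":[1.6,4,0],"roll":0,"gripper":255},{"dp":[1.6,4,0],"roll":0,"gripper":255}]'
```

```text
time_s: 23.82
eef_pos: [434.3, -12.6, 182.4]
ee_rot: [0.499, -0.499, 0.501, -0.501]
force: [0.4, -0.0, -0.9]
grip_width: 0.163
```

Past the rim height with no force, so the skirt is going over the chamber.

```bash
python3 -m crank '[{"dp":[0,2,0],"roll":0,"gripper":255},{"dp":[0,4,0],"roll":0,"gripper":255},{"dp":[0,4,0],"roll":0,"gripper":255}]';  python3 -m crank '[{"dp":[0,1,0],"roll":0,"gripper":255},{"dp":[0,2,0],"roll":0,"gripper":255},{"dp":[0,2,0],"roll":0,"gripper":255}]'
```

```text
time_s: 24.07
eef_pos: [434.4, -12.7, 178.5]
ee_rot: [0.499, -0.499, 0.501, -0.501]
force: [-0.1, -0.5, -1.5]
grip_width: 0.171
time_s: 24.32
eef_pos: [435.1, -12.8, 178.3]
ee_rot: [-0.499, 0.499, -0.5, 0.502]
force: [-3.2, 0.6, 13.3]
grip_width: 0.164
```

Contact near z = 178 means the lid is down. Releasing, then moving to the tumbler with the jaws turned about 60° to clear the garlic.

```bash
python3 -m crank '[{"dp":[0,-2,0],"roll":0,"gripper":190},{"dp":[0,-2,0],"roll":0,"gripper":190},{"dp":[0,-2,0],"roll":0,"gripper":190},{"dp":[0,-10,0],"roll":0,"gripper":150},{"dp":[0,-30,0],"roll":0,"gripper":100},{"dp":[0,-55,0],"roll":0,"gripper":0},{"dp":[0,-75,0],"roll":0,"gripper":0},{"dp":[0,-75,0],"roll":0,"gripper":0}]'; python3 -m crank '[{"dp":[-30,0,8],"roll":-0.1,"gripper":0},{"dp":[-68,0,18],"roll":-0.21,"gripper":0},{"dp":[-107,0,29],"roll":-0.32,"gripper":0},{"dp":[-146,0,40],"roll":-0.43,"gripper":0},{"dp":[-185,0,50],"roll":-0.54,"gripper":0},{"dp":[-224,0,60],"roll":-0.65,"gripper":0},{"dp":[-263,0,71],"roll":-0.76,"gripper":0},{"dp":[-302,0,82],"roll":-0.87,"gripper":0},{"dp":[-340,0,92],"roll":-0.98,"gripper":0},{"dp":[-371,0,100],"roll":-1.05,"gripper":0}]'; python3 -m crank '[{"dp":[0,20,0],"roll":0,"gripper":0},{"dp":[0,40,0],"roll":0,"gripper":0},{"dp":[0,40,0],"roll":0,"gripper":0}]'
cat > ring.py <<'E'
from h import *
np.set_printoptions(precision=3,suppress=True)
def show(p,n,z0,h):
    P,R,s=tool(); print(P,"yaw",np.arctan2(R[1,2],R[0,2]))
    for d in models.spot_point(p,n)[:2]: print(n,"pt",d["confidence"],d["centre"],plane(p,d["centre"],z0))
    for d in models.spot_in(p,n)[:2]: print(n,"box",d["confidence"],d["extent"],plane(p,d["extent"][:2],h))
E
python3 - <<'E'
from ring import *
p=eyes.capture("wrist"); save(p,"w13"); show(p,"coffee_tumbler",0,72); show(p,"sugar_jar",0,85)
q=eyes.capture("side"); save(q,"s3")
E
```

```text
time_s: 24.98
eef_pos: [435.7, -13.0, 255.7]
ee_rot: [-0.5, 0.498, -0.499, 0.503]
force: [0.0, 0.3, -0.6]
grip_width: 0.943
time_s: 25.82
eef_pos: [535.7, 360.6, 251.1]
ee_rot: [-0.683, 0.684, -0.181, 0.181]
force: [1.5, -0.8, -0.0]
grip_width: 0.997
time_s: 26.07
eef_pos: [534.4, 357.8, 207.0]
ee_rot: [-0.681, 0.685, -0.185, 0.181]
force: [0.1, -0.5, -0.1]
grip_width: 1.001
[535.09  357.693 209.654] yaw 1.0461618616069808
coffee_tumbler pt 0.74 [313.8, 185.2] [532.892 338.727]
coffee_tumbler box 0.6 [309.3, 202.6, 76.2, 77.1] [530.161 340.289]
[536.205 357.799 212.839] yaw 1.0455756164861134
sugar_jar pt 0.97 [419.7, 113.2] [522.982 459.752]
sugar_jar box 0.91 [443.2, 112.5, 103.2, 89.9] [517.902 456.38 ]
```

```bash
python3 -m crank '[{"dp":[8.4,30,-17.5],"roll":0,"gripper":0},{"dp":[8.4,65,-17.5],"roll":0,"gripper":0},{"dp":[8.4,100,-17.5],"roll":0,"gripper":0},{"dp":[8.4,135,-17.5],"roll":0,"gripper":0},{"dp":[8.4,158,-17.5],"roll":0,"gripper":0},{"dp":[8.4,166,-17.5],"roll":0,"gripper":0},{"dp":[8.4,166,-17.5],"roll":0,"gripper":0}]' 40; python3 -m crank '[{"dp":[0,0,0],"roll":0,"gripper":140},{"dp":[0,0,0],"roll":0,"gripper":140},{"dp":[0,0,0],"roll":0,"gripper":140},{"dp":[0,0,0],"roll":0,"gripper":140},{"dp":[0,0,0],"roll":0,"gripper":140},{"dp":[0,0,0],"roll":0,"gripper":140}]'
```

```text
time_s: 26.95
eef_pos: [534.1, 338.3, 44.8]
ee_rot: [-0.682, 0.683, -0.184, 0.183]
force: [-0.1, -0.9, -0.0]
grip_width: 1.001
time_s: 27.45
eef_pos: [535.5, 339.0, 48.4]
ee_rot: [0.684, -0.682, 0.182, -0.185]
force: [-0.8, -1.0, 6.4]
grip_width: 0.633
```

```bash
python3 -m crank '[{"dp":[0,-8,0],"roll":0,"gripper":140},{"dp":[0,-30,0],"roll":0,"gripper":140},{"dp":[0,-65,0],"roll":0,"gripper":140},{"dp":[0,-100,0],"roll":0,"gripper":140},{"dp":[0,-140,0],"roll":0,"gripper":140},{"dp":[0,-175,0],"roll":0,"gripper":140},{"dp":[0,-205,0],"roll":0,"gripper":140},{"dp":[0,-215,0],"roll":0,"gripper":140},{"dp":[0,-215,0],"roll":0,"gripper":140}]'; python3 - <<'E'
from ring import *
p=eyes.capture("wrist"); d=np.load("cam7.npz"); c=dict(p,R=d["R"],t=d["t"])
print("davara",plane(c,(326.5,319.6),39),"chamber",plane(c,(330,157.7),125))
P,R,s=tool(); print(P,R.T@(np.array([431,-213,P[2]])-P),s["grip_width"])
show(p,"sugar_jar",0,85); show(p,"coffee_tumbler",P[2]-47,P[2]+25); save(p,"w14")
E
```

```text
time_s: 28.2
eef_pos: [535.0, 338.9, 264.3]
ee_rot: [0.684, -0.682, 0.182, -0.185]
force: [0.3, -0.6, -1.5]
grip_width: 0.627
davara [ 428.927 -204.742] chamber [433.636 -11.934]
[534.374 338.619 261.304] [ 186.865   -0.422 -529.198] 0.6277683378730322
[534.374 338.619 261.304] yaw 1.0461034917674026
sugar_jar pt 0.64 [418.8, 101.0] [523.615 459.055]
sugar_jar box 0.9 [437.5, 96.4, 88.3, 72.8] [516.937 455.2  ]
[533.855 338.338 258.686] yaw 1.0459820496401653
coffee_tumbler pt 0.63 [327.3, 237.7] [534.244 337.222]
coffee_tumbler box 0.76 [328.2, 280.8, 176.5, 160.5] [521.113 345.067]
```

```bash
python3 -m crank '[{"dp":[16,0,-31],"roll":0,"gripper":140},{"dp":[34,0,-66],"roll":0,"gripper":140},{"dp":[52,0,-102],"roll":0,"gripper":140},{"dp":[70,0,-137],"roll":0,"gripper":140},{"dp":[88,0,-172],"roll":0,"gripper":140},{"dp":[106,0,-207],"roll":0,"gripper":140},{"dp":[124,0,-242],"roll":0,"gripper":140},{"dp":[142,0,-277],"roll":0,"gripper":140},{"dp":[160,0,-312],"roll":0,"gripper":140},{"dp":[178,0,-347],"roll":0,"gripper":140}]'; python3 -m crank '[{"dp":[18,0,-35],"roll":0,"gripper":140},{"dp":[36,0,-70],"roll":0,"gripper":140},{"dp":[54,0,-105],"roll":0,"gripper":140},{"dp":[72,0,-140],"roll":0,"gripper":140},{"dp":[88,0,-172],"roll":0,"gripper":140},{"dp":[93,0,-181],"roll":0,"gripper":140},{"dp":[93,0,-181],"roll":0,"gripper":140},{"dp":[93,0,-181],"roll":0,"gripper":140}]'; python3 - <<'E'
from ring import *
p=eyes.capture("wrist"); show(p,"davara",9,39); 
P,R,s=tool(); print(R.T@(np.array([431,-211,P[2]])-P),s["grip_width"])
b=p["color"][:,:,::-1]; q=eyes.capture("side"); a=cv2.resize(q["color"][150:260,290:360,::-1],(254,400),interpolation=cv2.INTER_CUBIC)
cv2.imwrite("pics/c2.png",np.hstack([a,b[:,90:]]))
show(p,"filter_lid",116,120)
E
```

```text
time_s: 29.28
eef_pos: [513.8, -52.6, 259.8]
ee_rot: [0.683, -0.683, 0.184, -0.183]
force: [0.8, -0.2, -1.1]
grip_width: 0.63
time_s: 29.95
eef_pos: [504.2, -253.8, 259.8]
ee_rot: [0.683, -0.682, 0.184, -0.183]
force: [0.5, -0.5, -1.3]
grip_width: 0.63
[ 504.402 -253.066  260.104] yaw 1.046561610248822
davara pt 0.96 [326.9, 87.5] [ 429.228 -213.522]
davara pt 0.57 [25.9, 296.8] [ 454.905 -658.907]
davara box 0.94 [327.1, 84.5, 97.8, 106.3] [ 428.094 -212.508]
davara box 0.7 [30.4, 305.6, 60.9, 77.0] [ 464.995 -627.001]
[-84.633   0.04   -0.65 ] 0.631478455903871
[ 504.663 -252.795  260.764] yaw 1.0477455354838583
```

View pics/c2.png

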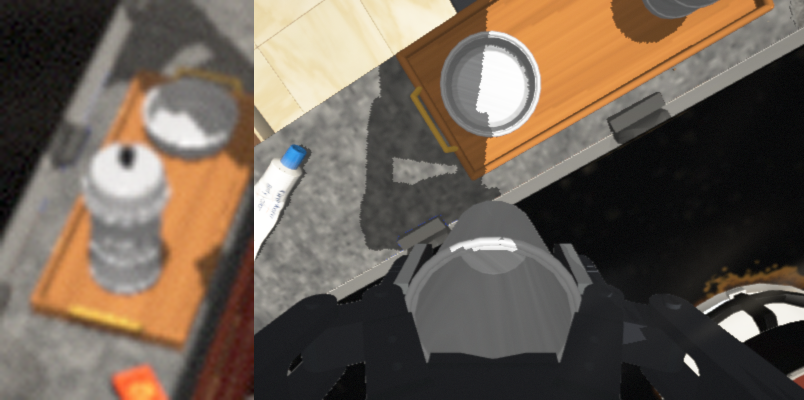

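Left: the lid sits level on the filter. Right: the davara mouth is centred at about (327,84) in full-picture pixels, so the davara is at (429,-213), and the tumbler is held. Placing the tumbler.

```bash
python3 -m crank '[{"dp":[-30,0,-3],"roll":0,"gripper":140},{"dp":[-65,0,-3],"roll":0,"gripper":140},{"dp":[-85,0,-3],"roll":0,"gripper":140},{"dp":[-85,35,-3],"roll":0,"gripper":140},{"dp":[-85,75,-3],"roll":0,"gripper":140},{"dp":[-85,115,-3],"roll":0,"gripper":140},{"dp":[-85,150,-3],"roll":0,"gripper":140},{"dp":[-85,178,-3],"roll":0,"gripper":140},{"dp":[-85,190,-3],"roll":0,"gripper":140},{"dp":[-85,190,-3],"roll":0,"gripper":140}]'; python3 -m crank '[{"dp":[0,3,0],"roll":0,"gripper":140},{"dp":[0,6,0],"roll":0,"gripper":140},{"dp":[0,8,0],"roll":0,"gripper":140},{"dp":[0,8,0],"roll":0,"gripper":140}]'
```

```text
time_s: 31.08
eef_pos: [428.3, -212.8, 68.4]
ee_rot: [0.684, -0.682, 0.185, -0.182]
force: [-0.3, 0.1, -1.9]
grip_width: 0.631
time_s: 31.42
eef_pos: [429.6, -214.2, 63.3]
ee_rot: [-0.683, 0.683, -0.183, 0.184]
force: [-0.1, 0.3, -0.5]
grip_width: 0.627
```

```bash
python3 -m crank '[{"dp":[0,1,0],"roll":0,"gripper":140},{"dp":[0,2,0],"roll":0,"gripper":140},{"dp":[0,2,0],"roll":0,"gripper":140}]'
```

```text
time_s: 31.67
eef_pos: [429.4, -214.2, 60.9]
ee_rot: [-0.683, 0.683, -0.183, 0.184]
force: [-0.0, 0.2, -1.4]
grip_width: 0.631
```

```bash
python3 -m crank '[{"dp":[0,1,0],"roll":0,"gripper":140},{"dp":[0,2,0],"roll":0,"gripper":140},{"dp":[0,2,0],"roll":0,"gripper":140}]'
```

```text
time_s: 31.92
eef_pos: [430.0, -214.5, 60.3]
ee_rot: [-0.683, 0.683, -0.183, 0.184]
force: [-2.7, 2.7, 17.1]
grip_width: 0.628
```

Contact with the davara floor. Releasing, rising and going to the jar.

```bash
python3 -m crank '[{"dp":[0,-2,0],"roll":0,"gripper":80},{"dp":[0,-2,0],"roll":0,"gripper":0},{"dp":[0,-2,0],"roll":0,"gripper":0},{"dp":[0,-8,0],"roll":0,"gripper":0},{"dp":[0,-35,0],"roll":0,"gripper":0},{"dp":[0,-75,0],"roll":0,"gripper":0},{"dp":[0,-115,0],"roll":0,"gripper":0},{"dp":[0,-155,0],"roll":0,"gripper":0},{"dp":[0,-190,0],"roll":0,"gripper":0},{"dp":[0,-205,0],"roll":0,"gripper":0}]'; python3 -m crank '[{"dp":[-15,0,37],"roll":0.1,"gripper":0},{"dp":[-30,0,74],"roll":0.21,"gripper":0},{"dp":[-44,0,110],"roll":0.32,"gripper":0},{"dp":[-59,0,147],"roll":0.42,"gripper":0},{"dp":[-74,0,183],"roll":0.53,"gripper":0},{"dp":[-88,0,220],"roll":0.64,"gripper":0},{"dp":[-103,0,257],"roll":0.75,"gripper":0},{"dp":[-118,0,293],"roll":0.85,"gripper":0},{"dp":[-132,0,330],"roll":0.95,"gripper":0},{"dp":[-147,0,366],"roll":1.046,"gripper":0}]'; python3 -m crank '[{"dp":[-40,0,6],"roll":0,"gripper":0},{"dp":[-80,0,12],"roll":0,"gripper":0},{"dp":[-120,0,18],"roll":0,"gripper":0},{"dp":[-160,0,24],"roll":0,"gripper":0},{"dp":[-200,0,30],"roll":0,"gripper":0},{"dp":[-240,0,35],"roll":0,"gripper":0},{"dp":[-269,10,38],"roll":0,"gripper":0},{"dp":[-269,40,38],"roll":0,"gripper":0},{"dp":[-269,70,38],"roll":0,"gripper":0},{"dp":[-269,70,38],"roll":0,"gripper":0}]'; python3 - <<'E'
from ring import *
p=eyes.capture("wrist"); save(p,"w15"); show(p,"sugar_jar",0,85)
hsv=cv2.cvtColor(p["color"],cv2.COLOR_RGB2HSV); 
uv=proj(p,(523,460,85)); print(uv); x0,y0=[max(0,int(v)-75) for v in uv]
m=((hsv[...,2]>225)&(hsv[...,1]<60)).astype(np.uint8)[y0:y0+150,x0:x0+150]
n,_,st,ce=cv2.connectedComponentsWithStats(m)
for a,c in zip(st[1:],ce[1:]):
    if a[4]>800: print(a+[x0,y0,0,0,0],plane(p,(a[0]+x0+a[2]/2,a[1]+y0+a[3]/2),85))
E
```

```text
time_s: 32.75
eef_pos: [430.0, -214.6, 268.9]
ee_rot: [-0.682, 0.684, -0.181, 0.186]
force: [-0.8, 0.1, -0.1]
grip_width: 1.0
time_s: 33.58
eef_pos: [482.4, 155.4, 264.2]
ee_rot: [0.5, -0.5, 0.5, -0.5]
force: [1.0, -0.2, 0.6]
grip_width: 1.003
time_s: 34.42
eef_pos: [516.8, 422.3, 187.4]
ee_rot: [-0.498, 0.505, -0.499, 0.497]
force: [0.1, -0.6, -1.7]
grip_width: 1.003
[517.871 422.505 191.237] yaw 0.006235762041080712
sugar_jar pt 0.85 [336.2, 135.6] [520.244 461.272]
sugar_jar box 0.9 [340.9, 145.2, 89.7, 92.4] [522.249 463.544]
[341.964 150.656]
[ 298   98   88   90 6199] [522.94 464.97]
```

```bash
python3 -m crank '[{"dp":[-30,0,5],"roll":0.006,"gripper":0},{"dp":[-40,25,5],"roll":0.006,"gripper":0},{"dp":[-40,60,5],"roll":0.006,"gripper":0},{"dp":[-40,95,5],"roll":0.006,"gripper":0},{"dp":[-40,125,5],"roll":0.006,"gripper":0},{"dp":[-40,137,5],"roll":0.006,"gripper":0},{"dp":[-40,137,5],"roll":0.006,"gripper":0},{"dp":[-40,137,5],"roll":0.006,"gripper":0}]' 50; python3 -m crank '[{"dp":[0,0,0],"roll":0,"gripper":120},{"dp":[0,0,0],"roll":0,"gripper":120},{"dp":[0,0,0],"roll":0,"gripper":120},{"dp":[0,0,0],"roll":0,"gripper":120},{"dp":[0,0,0],"roll":0,"gripper":120},{"dp":[0,0,0],"roll":0,"gripper":120}]'
```

```text
time_s: 35.23
eef_pos: [524.9, 463.5, 59.5]
ee_rot: [0.501, -0.499, 0.5, -0.5]
force: [0.3, 0.4, 1.0]
grip_width: 1.0
time_s: 35.73
eef_pos: [524.6, 463.7, 59.8]
ee_rot: [0.501, -0.499, 0.5, -0.5]
force: [-1.8, -0.7, 6.9]
grip_width: 0.676
```

The jar is held. For the tray I turn the jaws to 90°, so the wrist camera clears the filter's lid.

```bash
python3 -m crank '[{"dp":[0,0,0],"roll":0,"gripper":120},{"dp":[0,-10,0],"roll":0,"gripper":120},{"dp":[0,-35,0],"roll":0,"gripper":120},{"dp":[0,-70,0],"roll":0,"gripper":120},{"dp":[0,-105,0],"roll":0,"gripper":120},{"dp":[0,-140,0],"roll":0,"gripper":120},{"dp":[0,-175,0],"roll":0,"gripper":120},{"dp":[0,-195,0],"roll":0,"gripper":120},{"dp":[0,-195,0],"roll":0,"gripper":120}]'; python3 -m crank '[{"dp":[30,0,-5],"roll":-0.12,"gripper":120},{"dp":[69,0,-11],"roll":-0.24,"gripper":120},{"dp":[108,0,-18],"roll":-0.36,"gripper":120},{"dp":[147,0,-24],"roll":-0.48,"gripper":120},{"dp":[187,0,-30],"roll":-0.6,"gripper":120},{"dp":[226,0,-37],"roll":-0.72,"gripper":120},{"dp":[266,0,-43],"roll":-0.84,"gripper":120},{"dp":[305,0,-50],"roll":-0.96,"gripper":120},{"dp":[345,0,-56],"roll":-1.08,"gripper":120},{"dp":[385,0,-63],"roll":-1.2,"gripper":120}]'; python3 - <<'E'
from ring import *
P,R,s=tool(); print(P,R.T@(np.array([430,-111.5,P[2]])-P),np.arctan2(R[1,2],R[0,2]),s["joints"])
E
```

```text
time_s: 36.48
eef_pos: [524.6, 463.6, 258.9]
ee_rot: [0.504, -0.496, 0.499, -0.501]
force: [-0.9, -0.3, -1.4]
grip_width: 0.673
time_s: 37.32
eef_pos: [462.2, 90.0, 251.3]
ee_rot: [-0.693, 0.693, -0.143, 0.142]
force: [0.3, -1.4, -1.4]
grip_width: 0.675
[462.211  89.964 251.302] [  49.851    0.032 -197.839] 1.1654167184458348 [-0.057  0.195  1.655 -0.     1.292 -1.223]
```

```bash
python3 -m crank '[{"dp":[9,0,-36],"roll":-0.1,"gripper":120},{"dp":[19,0,-75],"roll":-0.2,"gripper":120},{"dp":[28,0,-112],"roll":-0.3,"gripper":120},{"dp":[38,0,-150],"roll":-0.405,"gripper":120},{"dp":[46,0,-182],"roll":-0.405,"gripper":120},{"dp":[50,0,-198],"roll":-0.405,"gripper":120},{"dp":[50,0,-198],"roll":-0.405,"gripper":120},{"dp":[50,0,-198],"roll":-0.405,"gripper":120}]'; python3 - <<'E'
from ring import *
p=eyes.capture("wrist")
for n,z0,h in (("filter_lid",116,120),("davara",9,39),("sugar_jar",0,0),("tray",0,0),("coffee_tumbler",12,84)): show(p,n,z0,h)
P,R,s=tool(); print(P,R.T@(np.array([430,-111.5,P[2]])-P),np.arctan2(R[1,2],R[0,2]))
save(p,"w16")
E
```

```text
time_s: 37.98
eef_pos: [429.6, -110.3, 251.3]
ee_rot: [0.707, -0.707, 0.003, -0.002]
force: [-0.1, 0.4, -2.1]
grip_width: 0.672
[ 429.832 -109.515  251.434] yaw 1.5644016203595716
filter_lid pt 0.79 [454.2, 197.6] [431.651 -12.821]
filter_lid box 0.91 [459.8, 202.8, 110.1, 104.7] [434.727  -9.642]
[ 430.096 -108.959  251.648] yaw 1.5661628764627171
davara pt 0.86 [236.5, 170.2] [ 429.142 -210.685]
davara box 0.67 [225.9, 175.4, 91.6, 91.4] [ 428.497 -213.394]
[ 430.219 -109.019  251.782] yaw 1.5664380892462968
sugar_jar pt 0.94 [325.6, 228.1] [ 500.377 -114.972]
sugar_jar box 0.62 [327.8, 272.6, 180.5, 179.9] [ 557.958 -112.952]
sugar_jar box 0.22 [421.2, 175.2, 46.1, 51.7] [438.404  -7.548]
[ 430.251 -109.278  251.846] yaw 1.5661474336578698
tray pt 0.66 [327.2, 167.6] [ 428.864 -112.392]
tray box 0.86 [328.1, 166.9, 350.5, 143.1] [ 428.087 -111.387]
tray box 0.51 [328.5, 273.6, 180.2, 182.2] [ 559.312 -112.115]
[ 430.227 -109.52   251.861] yaw 1.5657236212443024
coffee_tumbler box 0.71 [213.2, 183.9, 78.0, 66.8] [ 426.496 -211.158]
[ 430.188 -109.726  251.856] [-0.179 -0.    -1.775] 1.5653176376808557
```

```bash
python3 -m crank '[{"dp":[0,30,-2.5],"roll":0,"gripper":120},{"dp":[0,60,-2.5],"roll":0,"gripper":120},{"dp":[0,90,-2.5],"roll":0,"gripper":120},{"dp":[0,120,-2.5],"roll":0,"gripper":120},{"dp":[0,148,-2.5],"roll":0,"gripper":120},{"dp":[0,165,-2.5],"roll":0,"gripper":120},{"dp":[0,174,-2.5],"roll":0,"gripper":120},{"dp":[0,174,-2.5],"roll":0,"gripper":120},{"dp":[0,174,-2.5],"roll":0,"gripper":120}]'; python3 -m crank '[{"dp":[0,2,0],"roll":0,"gripper":120},{"dp":[0,4,0],"roll":0,"gripper":120},{"dp":[0,5.5,0],"roll":0,"gripper":120},{"dp":[0,5.5,0],"roll":0,"gripper":120}]'
```

```text
time_s: 39.28
eef_pos: [430.5, -112.6, 78.4]
ee_rot: [-0.707, 0.707, -0.002, 0.002]
force: [0.6, 0.4, -1.7]
grip_width: 0.673
time_s: 39.62
eef_pos: [430.4, -112.6, 72.6]
ee_rot: [-0.707, 0.707, -0.002, 0.002]
force: [0.5, -1.4, -1.6]
grip_width: 0.669
```

```bash
python3 -m crank '[{"dp":[0,1,0],"roll":0,"gripper":120},{"dp":[0,2.5,0],"roll":0,"gripper":120},{"dp":[0,2.5,0],"roll":0,"gripper":120}]';python3 -m crank '[{"dp":[0,1,0],"roll":0,"gripper":120},{"dp":[0,2,0],"roll":0,"gripper":120},{"dp":[0,2,0],"roll":0,"gripper":120}]'
```

```text
time_s: 39.87
eef_pos: [430.1, -112.5, 69.7]
ee_rot: [0.707, -0.707, 0.002, -0.002]
force: [0.6, -0.7, -1.7]
grip_width: 0.672
time_s: 40.12
eef_pos: [430.5, -112.6, 68.8]
ee_rot: [-0.707, 0.707, -0.002, 0.002]
force: [-4.1, 0.2, 13.0]
grip_width: 0.674
```

The jar is on the tray floor. Opening part way, rising clear and checking.

```bash
python3 -m crank '[{"dp":[0,-1.5,0],"roll":0,"gripper":45},{"dp":[0,-1.5,0],"roll":0,"gripper":45},{"dp":[0,-1.5,0],"roll":0,"gripper":45},{"dp":[0,-1.5,0],"roll":0,"gripper":45},{"dp":[0,-15,0],"roll":0,"gripper":45},{"dp":[0,-45,0],"roll":0,"gripper":45},{"dp":[0,-80,0],"roll":0,"gripper":45},{"dp":[0,-120,0],"roll":0,"gripper":45},{"dp":[0,-160,0],"roll":0,"gripper":45},{"dp":[0,-195,0],"roll":0,"gripper":45}]'; python3 -m crank '[{"dp":[35,-10,0],"roll":0,"gripper":45},{"dp":[75,-20,0],"roll":0,"gripper":45},{"dp":[110,-20,0],"roll":0,"gripper":45},{"dp":[110,-20,0],"roll":0,"gripper":45},{"dp":[110,-20,0],"roll":0,"gripper":45}]'; python3 - <<'E'
from ring import *
p=eyes.capture("wrist"); q=eyes.capture("side")
a=cv2.resize(q["color"][150:245,285:365,::-1],(320,380),interpolation=cv2.INTER_CUBIC)
b=cv2.resize(p["color"][0:270,80:600,::-1],(480,249)); b=np.vstack([b,np.zeros((131,480,3),np.uint8)])
cv2.imwrite("pics/fin.png",np.hstack([a,b]))
for n,z0,h in (("filter_lid",116,120),("filter_chamber",57,125),("filter_cup",9,71),("davara",9,39),("coffee_tumbler",12,84),("sugar_jar",9,94),("tray",0,0)): show(p,n,z0,h)
E
```

```text
time_s: 40.95
eef_pos: [429.9, -112.1, 265.3]
ee_rot: [-0.707, 0.707, -0.002, 0.002]
force: [0.9, -0.0, -0.3]
grip_width: 0.821
time_s: 41.37
eef_pos: [540.6, -112.8, 281.4]
ee_rot: [0.708, -0.707, 0.003, -0.001]
force: [-0.0, 0.2, -0.1]
grip_width: 0.824
[ 539.434 -112.855  282.472] yaw 1.565079689227598
filter_lid pt 0.69 [456.0, 51.7] [432.615 -13.502]
filter_lid box 0.76 [460.7, 54.4, 110.2, 103.3] [435.088 -11.1  ]
[ 539.3   -113.009  283.178] yaw 1.5645984117287488
filter_chamber box 0.81 [411.2, 75.5, 22.1, 41.5] [450.544 -49.437]
[ 539.498 -113.104  283.345] yaw 1.564503200114591
filter_cup box 0.59 [407.8, 68.2, 36.4, 68.0] [440.385 -40.412]
[ 539.721 -113.125  283.288] yaw 1.5645852934725317
davara box 0.82 [228.1, 58.8, 95.1, 100.2] [ 427.749 -212.475]
[ 539.896 -113.096  283.114] yaw 1.5647707029775872
coffee_tumbler pt 0.6 [236.6, 63.8] [ 429.613 -211.2  ]
coffee_tumbler box 0.97 [213.9, 53.4, 75.9, 71.3] [ 428.615 -212.063]
[ 540.023 -113.077  282.97 ] yaw 1.564844826835745
sugar_jar pt 0.62 [326.2, 65.3] [ 431.344 -115.185]
sugar_jar box 0.87 [327.4, 55.8, 68.3, 77.8] [ 432.317 -113.714]
[ 540.1   -113.066  282.902] yaw 1.5649164234356594
tray box 0.91 [324.5, 68.2, 345.4, 136.3] [ 433.448 -117.136]
```

View pics/fin.png

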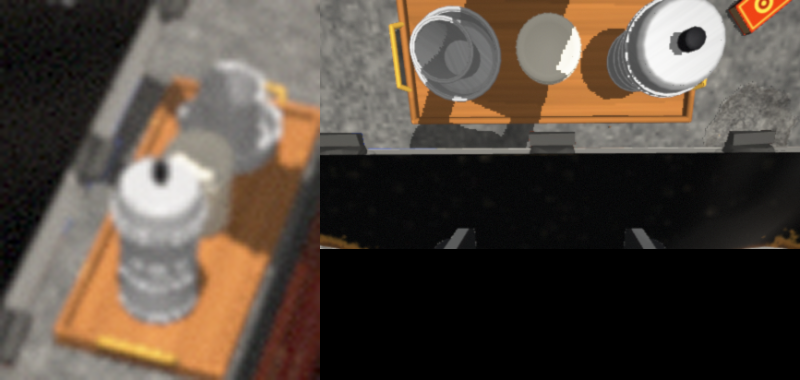

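The side and wrist views show the filter assembled upright with its lid level. The tumbler stands in the davara and the jar is midway between them. Handing in.

```bash
python3 -c "
from rig import ctrl
print(ctrl.finish_job())"
```

```text
the job is handed in; nothing more can be done
None
```

The coffee tray is set as asked and handed in, with the arm clear; the last move ended at 41.4 s of the 128 s. I placed everything in the order given: chamber on the cup, press in the chamber, lid on top, tumbler in the davara, then the jar between them.

**Contact heights:** each part touched down close to its predicted seated height. TCP heights at contact were:

| Part | Measured (mm) | Expected (mm) |
|---|---|---|
| Chamber | 104.3 | 104.3 |
| Press | 143.3 | 143.3 |
| Lid | about 178 | 177.6 |
| Tumbler | 60.3 | about 60 |
| Jar | 68.8 | 68.8 |

The highest force in the readings after each move was about 42 N at the wrist, while seating the chamber.

**Last pictures:**
- **Filter:** it stands upright with a level lid at about (433, -13), within about 2 mm of where the cup stood at the start.
- **Davara and tumbler:** the davara is at about (428, -212) with the tumbler standing in it at (429, -212). Its start estimate was (429, -213).
- **Jar:** it stands at about (432, -114), 2–4 mm from the tray middle I aimed for, roughly (429, -112).

**Disagreements:** in the last wrist picture the networks' boxes for cup, chamber and tray were off, because these were partly hidden or cut by the frame. The grip read the jar as about 57 mm against the stated 61 mm, probably because I held the glass below the lid. The press inside the closed filter could not be seen at the end; it was centred in the chamber when last viewed.

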